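# Seat the knurled lens collar on the work lamp and hold it home

### The arm

A 6-joint arm with a two-finger parallel gripper is mounted at the origin on the work surface. World frame = base frame: x ahead of the robot, y to its left, z up, the work surface at z = 0. Lengths are in m, angles in rad, forces in N, time in s.
With the tool pointing down it reaches from about 0.3 to 0.825 m from the base axis. Payload 5.4 kg.
Tool frame: the origin (TCP) lies at the very end of the fingers, on their centre line; the grasp point (between the pads) lies 19 mm behind it; z points along the fingers, y is the line along which they close (so a half turn about z gives the same grasp; the last joint's range is limited). The gripper opens to 92 mm and grips with 3 to 60 N. Pads are 20 mm wide; open, the fingers measure 128 mm over their backs; the gripper's body (75 mm by 189 mm) begins 69 mm behind the grasp point.
Start: joints at [1.094, 0.158, 1.597, -0, 1.386, -0.21], TCP at [0.152, 0.555, 0.194] pointing down, gripper open.
Joint ranges: [-2.91, 2.91], [-0.94, 2.29], [0.18, 2.7], [-1.29, 4.43], [0.17, 2.64], [-3, 3]. Speed limits (rad/s): [2.57, 2.57, 3.14, 3.14, 3.14, 3.14].

### API

Orientations are given as a rotation vector (axis times angle).
In Python, from workcell import bot gives the robot as it stands. Calls block until the motion is done:
- bot.goto(position, orientation): joint-space move of the TCP to a pose.
- bot.line_to(position, rot=None, max_speed=0.15): straight line of the TCP; rot=None keeps the orientation; max_speed is the mean speed in m/s.
- bot.set_joints(angles): joint-space move.
- bot.set_gripper(opening, newtons=None): opening from 0.0 (shut) to 1.0 (fully open); newtons is the grip in N (None keeps the last); returns when the fingers have stopped.
- bot.hold(seconds).
- bot.inverse_kinematics(position, orientation): joint angles nearest the present ones, or None.
- bot.read_camera(name): name is "scene" or "side" or "wrist"; returns a dict with "pixels" (420x560x3 uint8, blue, green, red), "fx", "fy", "cx", "cy" (pixels), "R" (3x3) and "t" (3): a world point X has camera coordinates R X + t. Camera axes: x right, y down, z forward; pixel columns grow to the right and rows downward; lengths in m; the calibration is good to about 2 mm. A picture is of the moment at which its call begins. There is no depth.
A pose or a line that the arm cannot do raises bot.MotionError and nothing moves.
- bot.job_done(): hands the job in; it is judged then, once.
Readings, each from a call of its own:
- bot.current_clock(): time.
- bot.current_joints(): joint angles.
- bot.current_joint_vel(): joint speeds.
- bot.current_effort(): joint torques, N m.
- bot.current_ee_pos(): TCP position.
- bot.current_tool_rot(): TCP orientation.
- bot.current_contact_force(): force on the tool from outside, world axes, zero at the start.
- bot.current_ft_torque(): the same for the moment, N m.
- bot.current_opening(): opening from 0.0 (shut) to 1.0 (fully open).
- bot.current_grip_force(): force on a finger pad.
Only numpy, scipy, OpenCV 4.12 (cv2) and the standard library are available. Lean on these libraries where they do the work, as an engineer would, in place of code of your own. Each camera call takes 0.05 s, during which the arm holds its last target. There are 200 camera calls.

### The job

Close up the bench work lamp: look at the rocker switch on its battery box, and if the lamp is switched on, switch it off before the collar goes down. Then grip the knurled lens collar that is resting on the lamp head, turn it until its hidden keyways drop over the pins, and push it down against its spring until it sits fully home, flush on the shoulder of the lamp head. Finish with the collar still in the gripper and held pushed home (do not let go: I will drive the locking screw while you hold it), and leave the four loose bicycle parts beside the lamp where they are.

Things in the scene. Friction and masses are not known exactly. Their poses are not given: they have to be found in the camera images.
- lamp: The work lamp, fixed: plywood base board 240 x 100 x 15 mm, origin at the centre of its underside, x along the board, z up. Upright lamp head at x = +75 mm; at the other end the black battery box, 100 (along x) x 76 x 43 mm, centre x = -60 mm, top 58 mm above the origin, with the red rocker switch in the middle of its top.
- lamp_shoulder (a point): On the lamp head's axis, level with its aluminium shoulder (52 mm across, 65 mm above the board's underside), the collar's seat. Dark fins 52 mm across below it for 40 mm, so fingers may reach past the collar by 35 mm. A barrel 40 mm across rises 18 mm from the shoulder and carries four radial pins, 5 mm thick, 90 degrees apart, their tops 9 mm above the shoulder.
- collar_mid (a point): Centre (half-way up) of the loose knurled steel lens collar, 55 mm across, 24 mm high, about 90 g, clear lens in its top. It starts level on the four pin tops round the barrel, underside 9 mm above the shoulder. Inside are four straight keyways, 90 degrees apart, of unknown direction, with 5 degrees of play each side: turned either way, it meets the pins within 80 degrees.
- reflector_seat (a joint): How far (m) the collar's lens presses down the sprung reflector in the barrel: 0 = free. Once the keyways meet the pins the collar goes down 4.5 mm freely, then 4.5 mm more against this spring (2.5 N rising to 6 N) until it is home on the shoulder, centre 12 mm above it; there this reads 0.0045. Let go, the collar springs up again by 4.5 mm.
- rocker (a joint): Rocker switch angle (rad): 0 = off, the half away from the lamp head lies level and the half towards the lamp head stands up; 0.5 = on, the other way round. It snaps to whichever end it is nearer.
- rocker_off_end (a point): Point on top of the red rocker's off half (away from the lamp head), 11 mm from the pivot; moves with it. Rocker 31 mm long (along the board), 21 mm wide, in a bezel 36 x 27 mm, 2 mm high. Pressed straight down (about 3 N) till level, top 5 mm above the battery box and 63 mm above the board's underside, it is off; when on, this point stands 5 mm higher.
- headset_cup: Bystander: loose steel headset cup, 44 mm across, 24 mm high, origin under its centre.
- reflector: Bystander: loose white plastic bicycle reflector lying flat, 92 x 42 x 10 mm, origin under its centre.
- brake_pad: Bystander: loose black rubber brake pad 70 x 13 x 10 mm with a 20 mm steel stud standing up, origin under its centre.
- seat_post_stub: Bystander: loose aluminium seat post stub standing on end, tube 27 mm across, 65 mm high, origin under its centre.

How it is judged:
By the outcome, as a careful person would: the job done as asked, in the order asked, and still so for the second after the job is handed in, while the arm keeps its last pose, push and grip.
It also fails if it takes over 64 s, if anything falls off the work surface, if the arm or the gripper's body presses on something with over 40 N, if the wrist force passes 120 N, or if a joint passes its speed limit or range.

## Working session

There is one attempt and no reset: what is moved stays moved. The work goes in short steps, each a Python script; the robot and the scene stay as the last script left them, time stands still between calls to the robot, and variables do not carry over. Pictures are saved under pics/ and viewed, at most 10 in all, crops included, and the job is handed in when it is done.

```bash
ls; mkdir -p pics
python3 - <<'E'
from workcell import bot
import cv2,numpy as np
for n in("scene","side"):
    c=bot.read_camera(n);cv2.imwrite(f"pics/{n}0.png",c["pixels"])
    R=np.array(c["R"]);t=np.array(c["t"]);print(n,c["fx"],c["cx"],c["cy"],-R.T@t,R[2])
c=bot.read_camera("wrist");cv2.imwrite("pics/wrist0.png",c["pixels"])
print(bot.current_tool_rot(),bot.current_clock())
E
```

```text
pics
scene 459.15473711315485 277.7142873575685 210.1495026249071 [0.93961791 0.49104996 0.70771712] [-0.45813532 -0.55902853 -0.69108548]
side 404.9146781541937 279.03694206615296 215.75812699602326 [0.36234471 0.5805966  0.61805931] [ 0.22422257 -0.71048963 -0.66702977]
[-4.17805349e-01 -3.11318722e+00  2.14782477e-03] 0.15
```

View pics/scene0.png

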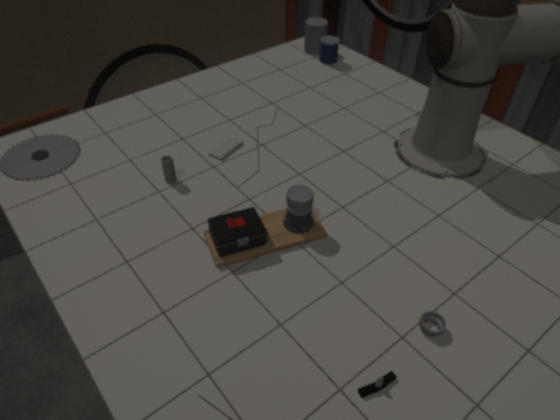

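View pics/side0.png

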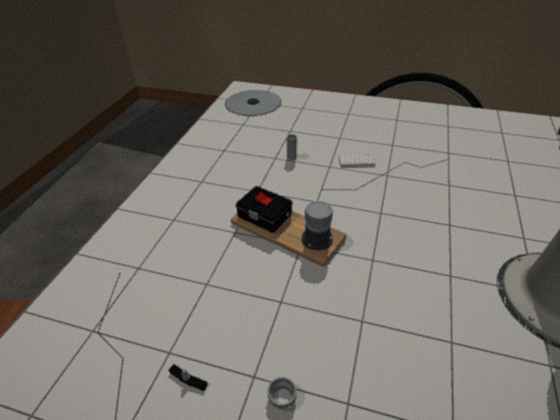

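The scene view shows the box at about (237,231), the red rocker at (236,223) and the collar at (300,198). In the side view the rocker is at (263,199) and the collar at (318,215). Next I'll take colour masks and zoomed crops.

```bash
cat > h.py <<'E'
from workcell import bot
import cv2, numpy as np
from scipy.spatial.transform import Rotation as Ro
def cast(c,uv,z):
    R=np.array(c["R"]);o=-R.T@np.array(c["t"])
    d=R.T@np.array([(uv[0]-c["cx"])/c["fx"],(uv[1]-c["cy"])/c["fy"],1]);return o+d*(z-o[2])/d[2]
def proj(c,X):
    p=np.array(c["R"])@np.array(X)+np.array(c["t"]);return np.array([c["fx"]*p[0]/p[2]+c["cx"],c["fy"]*p[1]/p[2]+c["cy"]])
def red(im):
    h=cv2.cvtColor(im,cv2.COLOR_BGR2HSV);return (((h[...,0]<6)|(h[...,0]>174))&(h[...,1]>150)&(h[...,2]>60)).astype(np.uint8)
def wood(im):
    h=cv2.cvtColor(im,cv2.COLOR_BGR2HSV);return ((h[...,0]>7)&(h[...,0]<22)&(h[...,1]>85)&(h[...,2]>50)).astype(np.uint8)
E
python3 - <<'E'
from h import *
crops=[]
for n,(u,v) in(("scene",(265,222)),("side",(290,222))):
    c=bot.read_camera(n);im=c["pixels"]
    m=np.zeros(im.shape[:2],np.uint8);m[v-60:v+60,u-75:u+75]=1
    r=red(im)*m;ys,xs=np.nonzero(r);print(n,"red",len(xs),xs.mean(),ys.mean(),cast(c,(xs.mean(),ys.mean()),.064))
    w=wood(im)*m;pts=np.argwhere(w)[:,::-1].astype(np.float32)
    print("wood",len(pts))
    hull=cv2.convexHull(pts);ap=cv2.approxPolyDP(hull,4,True)[:,0]
    for p in ap: print(p,cast(c,p,.015)[:2].round(4))
    crops.append(cv2.resize(im[v-50:v+50,u-70:u+70],None,fx=5.6,fy=5.6,interpolation=cv2.INTER_CUBIC)[:300*2][:, :784])
for i,k in enumerate(crops): cv2.imwrite(f"pics/crop{i}.png",cv2.convertScaleAbs(k,alpha=1.8))
E
```

```text
scene red 118 235.46610169491527 221.74576271186442 [ 0.59948245 -0.05473693  0.064     ]
wood 1843
[325. 235.] [0.4493 0.0488]
[217. 266.] [ 0.6705 -0.0189]
[205. 231.] [ 0.639  -0.1127]
[285. 210.] [ 0.4675 -0.0599]
[312. 212.] [ 0.4249 -0.0191]
side red 124 263.05645161290323 198.51612903225808 [ 0.59774808 -0.05373405  0.064     ]
wood 1856
[345. 235.] [ 0.4134 -0.0407]
[321. 265.] [0.4443 0.0549]
[231. 219.] [ 0.6648 -0.0229]
[236. 214.] [ 0.6601 -0.0415]
[293. 212.] [ 0.5384 -0.0823]
```

View pics/crop0.png

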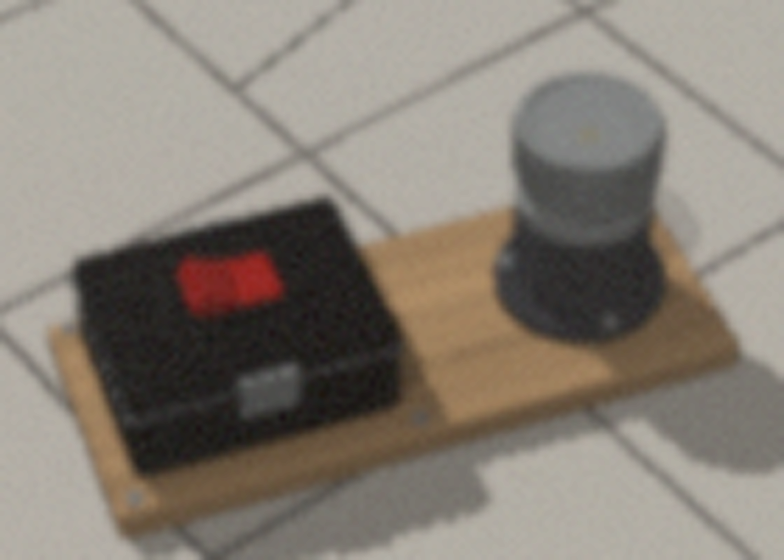

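View pics/crop1.png

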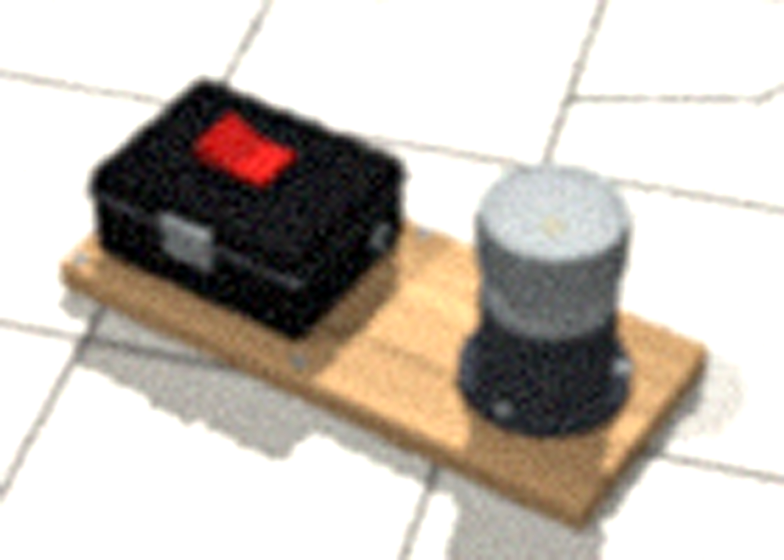

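Both crops suggest the half away from the lamp head (left in each) stands up, which means ON. I'll compute the pose and confirm with the wrist camera.

Run:
```python
from h import *
P={}
for n,col,rk in(("scene",(300.2,193.8),(235.5,221.7)),("side",(318.75,210.4),(263.06,198.5))):
    c=bot.read_camera(n);P[n]=[cast(c,col,.098),cast(c,rk,.065)];print(n,np.round(P[n],4))
C=(P["scene"][0]+P["side"][0])/2;K=(P["scene"][1]+P["side"][1])/2
d=(C-K)[:2];print("dist",np.linalg.norm(d),"yaw",np.arctan2(d[1],d[0]))
a=np.arctan2(d[1],d[0])
# look obliquely: tool down, TCP over rocker
for yaw in (a+np.pi/2,a-np.pi/2):
    rot=(Ro.from_euler('z',yaw)*Ro.from_euler('x',np.pi))
    for X in(C,K):print(yaw,bot.inverse_kinematics([X[0],X[1],.16],rot.as_rotvec()))
    for k in (1.3,-1.3):
        r2=Ro.from_euler('z',yaw+k)*Ro.from_euler('x',np.pi);print(k,bot.inverse_kinematics([C[0],C[1],.07],r2.as_rotvec()))
# wrist camera in the tool frame
w=bot.read_camera("wrist");T=Ro.from_rotvec(bot.current_tool_rot());R=np.array(w["R"])
print(T.inv().apply(-R.T@np.array(w["t"])-bot.current_ee_pos()),T.inv().apply(R[2]))
```

```text
scene [[ 0.4704 -0.0117  0.098 ]
 [ 0.5999 -0.054   0.065 ]]
side [[ 0.467  -0.0091  0.098 ]
 [ 0.5973 -0.0526  0.065 ]]
dist 0.13680278032736162 yaw 2.822337800596935
4.393134127391832 None
4.393134127391832 None
1.3 [-2.80715765e-01  2.07345378e-02  2.00519054e+00 -4.44089210e-16
  1.11566758e+00  1.88013174e+00]
-1.3 [-0.28071577  0.02073454  2.00519054  0.          1.11566758 -1.80305357]
1.2515414738020385 [-0.28071577 -0.09392562  1.92443172  0.          1.31108655  0.03853909]
1.2515414738020385 [-0.28965831  0.25099051  1.55837662  0.          1.33222553  0.02959654]
1.3 [-0.28071577  0.02073454  2.00519054  0.          1.11566758 -1.26146091]
-1.3 [-0.28071577  0.02073454  2.00519054  0.          1.11566758  1.33853909]
[ 7.04564908e-02  3.80773608e-06 -1.89278042e-01] [-2.48877368e-01 -7.44424204e-04  9.68534719e-01]
```

```bash
cat >> h.py <<'E'
A=2.822
def down(yaw,tilt=0): return (Ro.from_euler('z',yaw)*Ro.from_euler('y',tilt)*Ro.from_euler('x',np.pi)).as_rotvec()
E
python3 - <<'E'
from h import *
yaw=A-np.pi/2
u=np.array([np.cos(yaw),np.sin(yaw),0])
bot.goto([.53,-.035,.20],down(yaw))
w=bot.read_camera("wrist");cv2.imwrite("pics/w1.png",w["pixels"])
ys,xs=np.nonzero(red(w["pixels"]));print("red",len(xs),xs.min(),xs.max(),ys.min(),ys.max(),cast(w,(xs.mean(),ys.mean()),.064))
# tilted view on the rocker
K=np.array([.5986,-.0533,.064]);
for tilt in (-.6,-.5,-.4,.6,.5,.4):
    T=Ro.from_rotvec(down(yaw,tilt));z=T.apply([0,0,1]);
    if (z@u)>0: continue
    p=K-z*.09
    if bot.inverse_kinematics(p,T.as_rotvec()) is not None:
        print(tilt,p);bot.goto(p,T.as_rotvec());break
w=bot.read_camera("wrist");im=w["pixels"];cv2.imwrite("pics/w2.png",im)
p=proj(w,K).astype(int);print(p)
print(bot.current_clock())
E
```

```text
red 558 328 357 187 206 [ 0.59819656 -0.05399527  0.064     ]
0.6 [ 0.61456594 -0.00505542  0.13828021]
[278 209]
3.65
```

View pics/w1.png

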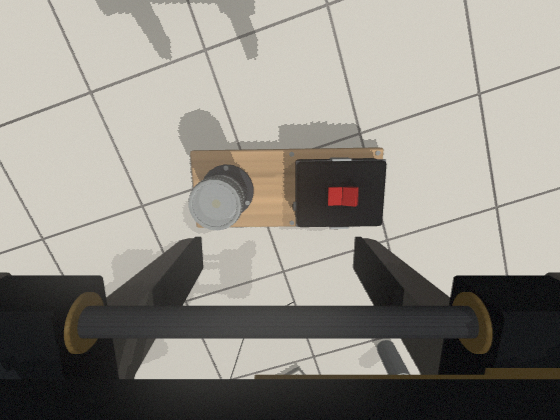

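View pics/w2.png

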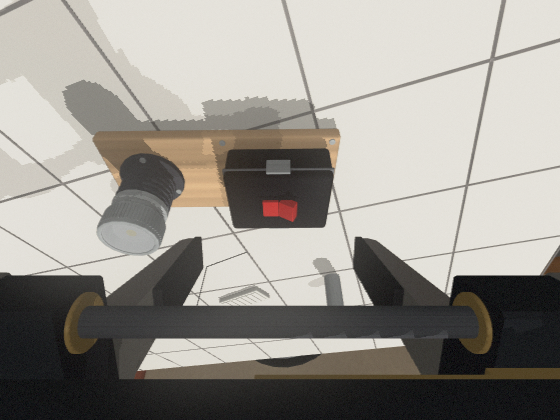

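w2 shows the rocker's head-side half (272,209) level. The far half (289,210) is slanted and displaced the same way as the collar's top, so it stands up: the lamp is ON. I'll press the off half with closed fingers, their 20 mm side along the board.

Run:
```python
from h import *
away=-np.array([np.cos(A),np.sin(A)])
K=np.array([.598,-.0537]);P=K+.013*away;r=down(A-np.pi)
bot.set_gripper(0.0,20)
bot.goto([*P,.14],r)
bot.line_to([*P,.076]);bot.hold(.2);f0=np.array(bot.current_contact_force());print("f0",f0)
for z in np.arange(.072,.0605,-.001):
    bot.line_to([*P,z],max_speed=.03);bot.hold(.05)
    f=np.array(bot.current_contact_force())-f0;print(round(z,4),bot.current_ee_pos()[2].round(4),f.round(1))
    if f[2]>9: break
bot.line_to([*P,.14])
u=np.array([np.cos(A-np.pi/2),np.sin(A-np.pi/2),0])
T=Ro.from_rotvec(down(A-np.pi/2,.6));p=np.array([*K,.064])-T.apply([0,0,1])*.09
bot.set_gripper(1.0)
bot.goto(p,T.as_rotvec());w=bot.read_camera("wrist");im=w["pixels"]
a=cv2.resize(cv2.imread("pics/w2.png")[140:280,80:350],None,fx=2,fy=2);b=cv2.resize(im[140:280,80:350],None,fx=2,fy=2)
cv2.imwrite("pics/w3.png",np.vstack([a,b]))
bot.goto([.53,-.035,.20],down(A-np.pi/2));w=bot.read_camera("wrist");g=cv2.cvtColor(w["pixels"],cv2.COLOR_BGR2GRAY);cv2.imwrite("pics/w4.png",w["pixels"])
c=cv2.HoughCircles(cv2.GaussianBlur(g[150:250,160:270],(3,3),0),cv2.HOUGH_GRADIENT,1.2,20,param1=80,param2=15,minRadius=20,maxRadius=34)
if c is not None:
    for q in c[0]:print(q,cast(w,(q[0]+160,q[1]+150),.098))
print("hand",cast(w,(215.5,204),.098),bot.current_clock())
```

```text
f0 [ 2.11607508 -0.01031901 -0.51496205]
0.072 0.0719 [-2.6 -0.8  0.7]
0.071 0.071 [-1.8  0.5  0.5]
0.07 0.07 [-2.6 -0.4 -0.1]
0.069 0.069 [-1.1 -0.2  0.8]
0.068 0.0679 [-1.9 -0.6 -0.1]
0.067 0.0669 [-2.4 -0.3  0.7]
0.066 0.066 [-1.4 -0.1  1. ]
0.065 0.065 [-2.5  0.8  0.7]
0.064 0.064 [-2.1  0.1  0.1]
0.063 0.0629 [-2.3 -0.1  0.2]
0.062 0.062 [-2.1 -0.5  0.3]
0.061 0.0609 [-1.8 -0.  -0. ]
[54.600002 53.4      25.4     ] [ 0.4700605  -0.01379467  0.098     ]
[69.       36.600002 23.48    ] [ 0.48969483 -0.00247898  0.098     ]
hand [ 0.47068669 -0.01465112  0.098     ] 14.2667
```

View pics/w3.png

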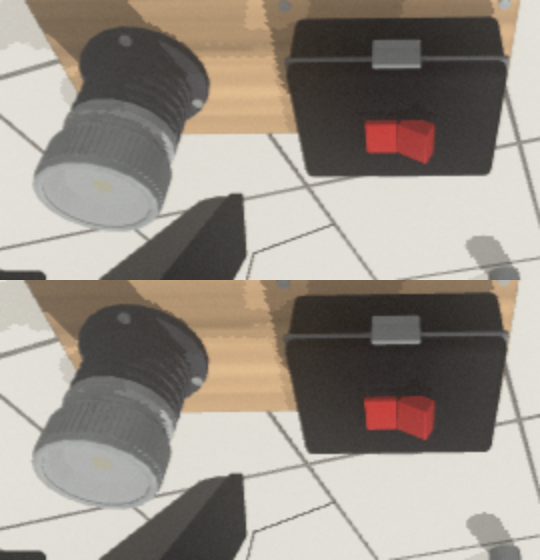

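No contact was felt and the rocker hasn't moved: the far half still stands up. I'll go back and look at the fingertips over the rocker.

Run:
```python
from h import *
away=-np.array([np.cos(A),np.sin(A)])
K=np.array([.598,-.0537]);P=K+.013*away;r=down(A-np.pi)
bot.set_gripper(0.0,20);print("open",bot.current_opening(),bot.current_grip_force())
bot.goto([*P,.071],r);bot.hold(.3);print(bot.current_ee_pos(),bot.current_tool_rot(),r,bot.current_contact_force())
out=[]
for n in("scene","side"):
    c=bot.read_camera(n);q=proj(c,[*P,.071]).astype(int);s=c["pixels"][q[1]-50:q[1]+50,q[0]-66:q[0]+66].copy();out.append(cv2.convertScaleAbs(cv2.resize(s,None,fx=3,fy=3,interpolation=cv2.INTER_CUBIC),alpha=1.6))
cv2.imwrite("pics/tip.png",np.hstack(out));print(bot.current_clock())
```

```text
open 0.0066727127262525875 0.0
[ 0.61047177 -0.0578154   0.0713505 ] [ 3.10153488e+00 -4.99591092e-01  8.26943649e-04] [ 3.10156786e+00 -4.99881212e-01 -3.06088963e-17] [ 0.22978669 -0.2632642   0.18724076]
17.4167
```

View pics/tip.png

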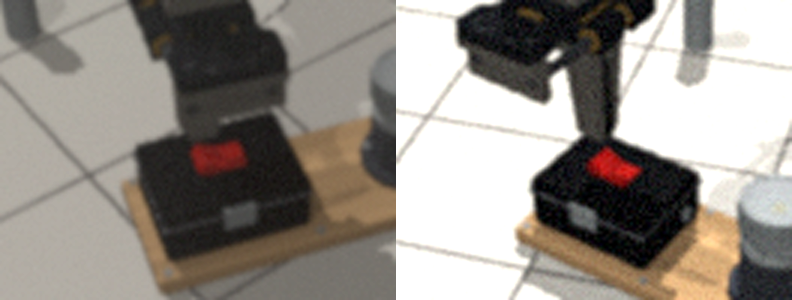

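The fingertips sit about 4 px above their projected spot in both views, so when closed they end roughly 11 mm above the nominal TCP. I'll continue down with force guarding.

Run:
```python
from h import *
away=-np.array([np.cos(A),np.sin(A)])
K=np.array([.598,-.0537]);P=K+.013*away;r=down(A-np.pi)
f0=np.array(bot.current_contact_force());z=.062
bot.line_to([*P,z],max_speed=.05);hit=None
while z>.044:
    z-=.001;bot.line_to([*P,z],max_speed=.04)
    f=np.array(bot.current_contact_force())-f0;print(round(z,4),f.round(1))
    if f[2]>8: break
c=bot.read_camera("scene");q=proj(c,[*P,.071]).astype(int);s=[c["pixels"][q[1]-50:q[1]+50,q[0]-66:q[0]+66]]
bot.line_to([*P,.10],max_speed=.2)
T=Ro.from_rotvec(down(A-np.pi/2,.6));p=np.array([*K,.064])-T.apply([0,0,1])*.09
bot.set_gripper(1.0)
bot.goto(p,T.as_rotvec());w=bot.read_camera("wrist")
s.append(w["pixels"][170:270,214:346])
cv2.imwrite("pics/w5.png",np.hstack([cv2.convertScaleAbs(cv2.resize(k,None,fx=3,fy=3),alpha=a) for k,a in zip(s,(1.6,1))]));print(bot.current_clock())
```

```text
0.061 [-0.1  0.5  0.8]
0.06 [-0.2  0.8  1.1]
0.059 [0.3 1.6 1. ]
0.058 [-0.7  1.3  1. ]
0.057 [-0.2  0.3  1.5]
0.056 [0.5 0.7 0.7]
0.055 [-0.7  1.   0.4]
0.054 [-1.1  0.9  0.5]
0.053 [0.1 0.8 0.1]
0.052 [1.  0.7 1. ]
0.051 [-0.3  1.2  0.8]
0.05 [-0.5  1.5  0.9]
0.049 [0.8 0.6 2.9]
0.048 [0.7 0.2 1.7]
0.047 [0.1 0.5 0.4]
0.046 [0.3 0.3 1.6]
0.045 [-0.3  2.   0.2]
0.044 [-0.   0.9  0.6]
25.1833
```

View pics/w5.png

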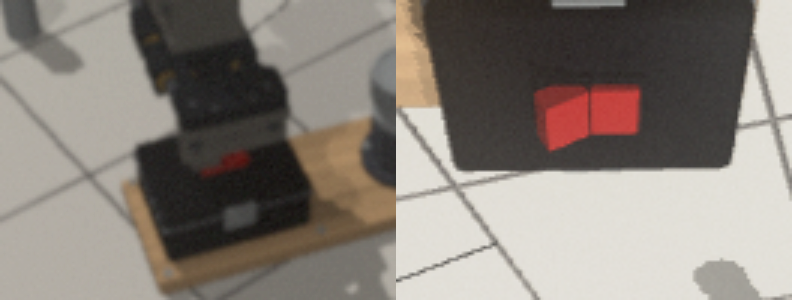

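w5 shows the head-side half now standing and the far half level, so the lamp is OFF. It flipped at a commanded z of about 0.049. Now for the collar: I'll grasp it and centre on the side force.

Run:
```python
from h import *
C=np.array([.4693,-.0117]);yaw=A-np.pi/2;r=down(yaw)
bot.goto([*C,.15],r);bot.line_to([*C,.058],max_speed=.12);bot.hold(.2)
f0=np.array(bot.current_contact_force());t0=np.array(bot.current_ft_torque());print("f0",f0)
bot.set_gripper(0.0,8);bot.hold(.1)
T=Ro.from_rotvec(r);y=T.apply([0,1,0])
for i in range(5):
    f=np.array(bot.current_contact_force())-f0;print("open",round(bot.current_opening(),3),"grip",bot.current_grip_force(),f.round(1),"fy",(f@y).round(1),"z",bot.current_ee_pos()[2].round(4))
    if abs(f@y)<1.5:break
    p=np.array(bot.current_ee_pos())+y*np.sign(f@y)*.0007;C=p[:2];bot.line_to([*C,.058],max_speed=.03);bot.hold(.1)
bot.set_gripper(0.0,50)
f=np.array(bot.current_contact_force())-f0;print("gripped",f.round(1),bot.current_ee_pos(),bot.current_opening(),bot.current_grip_force())
np.save("f0.npy",f0);np.save("C.npy",bot.current_ee_pos()[:2])
for n in("scene","side"):
    c=bot.read_camera(n);q=proj(c,[*C,.08]).astype(int);cv2.imwrite(f"pics/g_{n}.png",c["pixels"][q[1]-50:q[1]+50,q[0]-66:q[0]+66])
print(bot.current_clock())
```

```text
f0 [-0.51797388 -0.72052323  0.57445273]
open 0.598 grip 8.000049664406106 [ 0.7  1.1 -1.1] fy 0.4 z 0.058
gripped [ 0.7  1.5 -0.3] [ 0.46937385 -0.01171751  0.05804266] 0.5890720731390947 50.000010333023965
28.1417
```

The grip is clean: 55 mm opening and no side force. Next I'll turn it with a light push.

Run:
```python
from h import *
f0=np.load("f0.npy");C=np.load("C.npy");yaw=A-np.pi/2;z=.058
F=lambda:(bot.hold(.06),np.mean([np.array(bot.current_contact_force())-f0 for _ in range(2)],0))[1]
for i in range(8):
    f=F()
    if f[2]>4: break
    z-=.0003;bot.line_to([*C,z],max_speed=.03)
print("push",z,f.round(1),bot.current_ee_pos()[2])
zt=z;ok=False
for k in range(1,18):
    y2=yaw+np.radians(5*k);bot.line_to([*C,z],rot=down(y2));f=F()
    print(5*k,f.round(1),round(bot.current_ee_pos()[2],4),round(bot.current_joints()[5],2),round(float(bot.current_ft_torque()[2]),2))
    if np.hypot(f[0],f[1])>6: C=C+.0004*f[:2]/np.hypot(f[0],f[1])
    if f[2]<1.5:
        z-=.0012;bot.line_to([*C,z],max_speed=.03);f=F();print("probe",z,f.round(1))
        if f[2]<2: ok=True;break
        if f[2]>7: z+=.0006
    if f[2]>12: z+=.0004
    if np.abs(f).max()>35: break
np.save("st.npy",[*C,z,y2]);print(ok,bot.current_clock())
```

```text
push 0.0574 [-0.9  1.2  5.4] 0.05781030927828265
5 [0.2 1.  4.9] 0.0578 -0.05 0.08
10 [0.4 1.  4.3] 0.0579 -0.14 0.12
15 [-1.   0.2  5.2] 0.0578 -0.22 0.11
20 [0.5 0.8 4.6] 0.0578 -0.31 0.02
25 [-0.7  0.9  4.1] 0.0578 -0.4 0.04
30 [0.2 0.8 5.6] 0.0578 -0.49 0.07
35 [1.  1.3 4.3] 0.0578 -0.57 0.12
40 [-0.6  1.5  4.6] 0.0578 -0.66 0.09
45 [ 0.1 -0.8  0.8] 0.057 -0.75 0.07
probe 0.0562 [-1.8  0.   2.9]
50 [-0.1  0.1 -1.3] 0.0557 -0.83 0.03
probe 0.055 [ 0.8  0.6 -0.7]
True 32.5167
```

It dropped in at about 50°. Now I'll push it home.

Run:
```python
from h import *
f0=np.load("f0.npy");*C,z,y=np.load("st.npy")
F=lambda:(bot.hold(.08),np.mean([np.array(bot.current_contact_force())-f0 for _ in range(2)],0))[1]
while z>.044:
    z-=.0007;bot.line_to([*C,z],max_speed=.03);f=F()
    print(round(z,4),round(bot.current_ee_pos()[2],4),f.round(1),round(float(bot.current_ft_torque()[2]),2))
    if f[2]>15 or np.hypot(*f[:2])>15:break
bot.hold(.5);print(F().round(1),bot.current_ee_pos(),bot.current_opening(),bot.current_grip_force())
out=[]
for n in("scene","side"):
    c=bot.read_camera(n);q=proj(c,[*C,.08]).astype(int)
    out.append(np.hstack([cv2.resize(k,None,fx=3,fy=3,interpolation=cv2.INTER_CUBIC) for k in(cv2.imread(f"pics/g_{n}.png"),c["pixels"][q[1]-50:q[1]+50,q[0]-66:q[0]+66])]))
cv2.imwrite("pics/final.png",cv2.convertScaleAbs(np.vstack(out),alpha=1.6)[:600,:800])
np.save("st.npy",[*C,z,y]);print(bot.current_clock())
```

```text
0.0543 0.0543 [-0.8  0.2 -1.1] -0.01
0.0536 0.0536 [ 1.2  0.2 -0.7] 0.03
0.0529 0.0531 [-0.6  0.8  1.2] -0.0
0.0522 0.0523 [-0.2  1.5  2.4] -0.0
0.0515 0.0516 [-0.   0.6  2. ] -0.02
0.0508 0.0509 [-0.3  0.9  3.4] 0.01
0.0501 0.0501 [-0.1  0.4  3.6] 0.03
0.0494 0.0495 [-0.9  0.3  4. ] 0.06
0.0487 0.0491 [-1.7  1.1  6.2] 0.01
0.048 0.049 [-3.8  1.2 12.6] -0.01
0.0473 0.049 [-6.5  2.2 17.3] 0.03
[-7.2  1.9 17.8] [ 0.46951087 -0.01177382  0.04900145] 0.5861104748965706 50.007352475076914
36.8667
```

View pics/final.png

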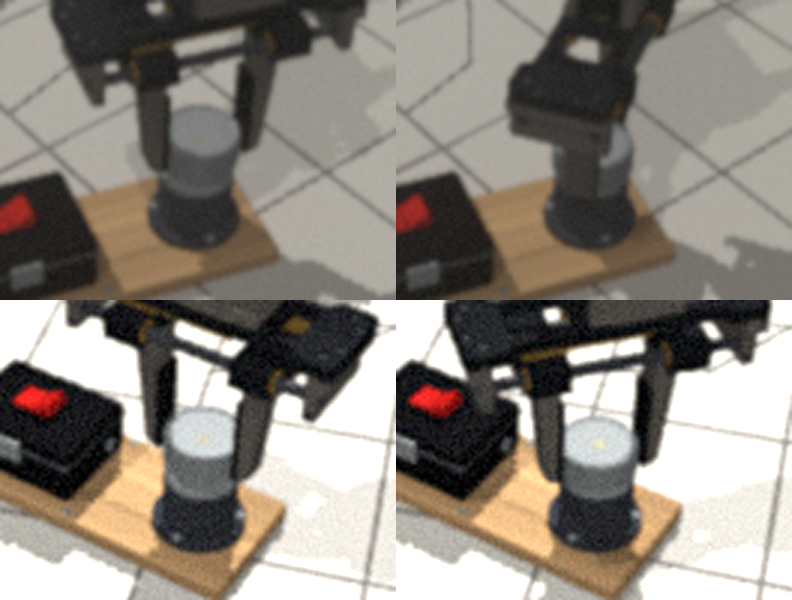

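The final picture shows the collar gripped and lowered onto the shoulder, with the rocker still off. Force and travel agree: about 9 mm down, the spring rise, then a hard stop, held at about 18 N.

```bash
python3 -c "
from workcell import bot
print(bot.job_done())"
```

```text
the job is handed in; nothing more can be done
None
```

The lamp was on, so I switched it off. I then turned the collar about 50° until the keyways dropped over the pins, and it is now pushed home on the shoulder and held there in the gripper at about 18 N, with the bicycle parts not touched; the job is handed in.

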